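# Scoop used batteries into their sorter pocket

### The arm

A 7-joint arm with a two-finger parallel gripper is mounted at the origin on the work surface. World frame = base frame: x ahead of the robot, y to its left, z up, the work surface at z = 0. Lengths are in m, angles in rad, forces in N, time in s.
With the tool pointing down it reaches from about 0.425 to 0.8 m from the base axis. Payload 8.3 kg.
Tool frame: the origin (TCP) lies at the very end of the fingers, on their centre line; the grasp point (between the pads) lies 19 mm behind it; z points along the fingers, y is the line along which they close (so a half turn about z gives the same grasp; the last joint's range is limited). The gripper opens to 85 mm and grips with 20 to 120 N. Pads are 22 mm wide; open, the fingers measure 114 mm over their backs; the gripper's body (76 mm by 85 mm) begins 54 mm behind the grasp point. The pads swing forward as they close: fully open they stand 13 mm farther back than shut.
Start: joints at [1.274, 0.383, 0.016, 1.37, -0.006, 1.388, -0.046], TCP at [0.145, -0.608, 0.231] pointing down, gripper open.
Joint ranges: [-2.95, 2.95], [-0.25, 2.06], [-1.52, 1.56], [0.18, 2.33], [-1.44, 4.58], [0.02, 2.06], [-3.01, 3.01]. Speed limits (rad/s): [2.39, 2.39, 3.01, 3.01, 3.14, 3.14, 3.14].

### API

Orientations are given as a unit quaternion [x, y, z, w].
In Python, from workcell import arm gives the robot as it stands. The module is installed in compiled form; this text tells all that it offers.
- The arm moves only by the shell command python3 -m creep 'ROWS' [FORCE]. ROWS is JSON, a list of rows, each a list of 3 entries, a list of its own where there are three numbers: the shift along the world's x, y, z scaled (see below), then the turn, a rotation vector about the world's x, y, z scaled (see below), then the opening, from 0 (shut) to 1 (fully open). In form: [[[tx, ty, tz], [rx, ry, rz], grip], ...]. A call has 1 to 12 rows; each row is the pose to reach, as a shift and turn from the pose commanded when the call began; what a row does not reach only later rows make up. The controller multiplies each number of a shift by 150 mm and each number of a turn by 90 degrees. A row lasts 1/12 s, in which the tool goes at most 41.7 mm and 7.16 degrees, less where a joint would pass 70% of its speed; a pose out of reach is approached as far as the arm can. A call with a number of a shift or a turn outside -1 to 1 is refused whole. A call with a gripper value outside its range is refused whole. The fingers move at their own pace and stop on an object; FORCE is the grip in N (left out, the last holds). Time passes only in rows, so rows that repeat a pose let the fingers close. It gives the time, the measured TCP pose, the force, the opening and the grip force at its end, in the units of the state.
- arm.state(): the state, without advancing time (a new reading comes with each control period).
- arm.capture(name): name is "scene" or "top"; returns the picture (420x560x3 uint8, blue, green, red); there is no depth.
- arm.camera_params(name): a dict with "camera_matrix" (3x3 intrinsics, pixels), "rvec" (rotation vector, rad) and "tvec" (3), from world to camera coordinates, as OpenCV has them. Camera axes: x right, y down, z forward; pixel columns grow to the right and rows downward; lengths in m; the calibration is good to about 2 mm. A picture is of the moment at which its call begins. camera_params takes no time and is no camera call.
- arm.finish_job(): hands the job in; it is judged then, once.
The state is a dict: "clock": time; "q": joint angles; "dq": joint speeds; "tau": joint torques, N m; "ee_pos": TCP position; "tcp_rot": TCP orientation; "contact_force": force on the tool from outside, world axes, zero at the start; "wrist_torque": the same for the moment, N m; "gripper_width": opening from 0.0 (shut) to 1.0 (fully open); "finger_force": force on a finger pad.
Only numpy, scipy, OpenCV 4.12 (cv2) and the standard library are available. Lean on these libraries where they do the work, as an engineer would, in place of code of your own. Each camera call takes 0.05 s, during which the arm holds its last target. There are 200 camera calls.

### The job

Use the hand scoop to take the three stubby batteries out of the narrow tray and tip them all into the front pocket of the sorter that already holds one battery of the same kind, then lay the scoop back down flat in the tray. Do not touch those three batteries with the gripper, and leave the dish, the tape and the other kinds of battery where they are.

Things in the scene. Friction and masses are not known exactly. Their poses are not given: they have to be found in the camera images.
- tray: white plastic collecting tray, fixed, long and narrow: 244 x 98 mm outside, 236 x 90 mm inside, floor 4 mm thick, rim 28 mm high; origin at the centre of its underside (on the table), x along its length to the end farther from the robot, z up
- scoop: aluminium scoop, 160 g, flat in the tray, open mouth to the batteries. Pan 85 long (x), 80 wide (y) mm, floor 1.6 (1 at the lip), side walls 26 high, 2 thick, ending 14 behind the mouth edge, back wall 30 high; origin under the pan's middle, x to the open mouth (edge at x +42.5 mm), z up. Black bar handle, 16 x 16 mm, rises from the back (x -48, z 20) to x -91, z 93 mm, leaning back 30 degrees
- scoop_grip (a point): middle of the scoop's handle, at x -76, y 0, z 67 mm of the scoop; can be pinched across y (16 mm) with the tool at any lean in the scoop's x-z plane
- scoop_pan (a point): centre of the scoop's pan, 12 mm above its underside
- sorter: fixed cardboard sorter, 364 mm wide, two steps. Front row: three open pockets, 116 x 116 mm inside, floor 6 mm and rim 70 mm above the table, walls 4, 120 from centre to centre. Rear row (58 to 180 mm beyond the front row's centre line): three lower pockets, floor 6, rim 40. Origin on the table under the middle front pocket's centre; x to the rear row, y to the left pocket, z up
- pocket_left (a point): centre of the inner floor of the left front pocket (seen from the robot), axes as the sorter's
- pocket_middle (a point): centre of the inner floor of the middle front pocket (seen from the robot), axes as the sorter's
- pocket_right (a point): centre of the inner floor of the right front pocket (seen from the robot), axes as the sorter's
- cell0: used stubby battery, a steel can with a black band, 18 mm diameter, 30 mm long, well rounded ends, 20 g, slick; origin at its centre, x along its axis; starts lying in the far half of the tray
- cell1: used stubby battery, a steel can with a black band, 18 mm diameter, 30 mm long, well rounded ends, 20 g, slick; origin at its centre, x along its axis; starts lying in the far half of the tray
- cell2: used stubby battery, a steel can with a black band, 18 mm diameter, 30 mm long, well rounded ends, 20 g, slick; origin at its centre, x along its axis; starts lying in the far half of the tray
- sample: one more stubby battery exactly like those in the tray, lying alone in one of the three front pockets: it marks the pocket to fill; origin at its centre, x along its axis
- fat_cell: fat round battery, 33 mm diameter, 58 mm tall, standing in another front pocket; origin at the centre of its foot
- block_cell: flat block battery, 46 x 26 x 17 mm, lying in the remaining front pocket; origin at the centre of its underside
- dish: small white china dish, empty, 96 mm wide, 36 mm high, on the table beyond the tray's far end; origin at the centre of its foot
- tape_roll: roll of clear tape lying flat in the right pocket of the rear row, 90 mm across, 24 mm high; origin at the centre of its underside

How it is judged:
On the way, in this order (a step that is already met when the one before it is completed fails the run):
1. one or more of the batteries lie in the scoop, lifted out of the tray (z of scoop in the frame of tray above 0.05 m and distance between any of cell0, cell1, cell2 and scoop_pan below 0.055 m), for 0.2 s.
2. all three batteries from the tray are in the front pocket that holds the like battery (((horizontal distance between each of sample, cell0, cell1, cell2 and pocket_left below 0.0705 m and height (world z) of each of sample, cell0, cell1, cell2 below 0.06 m) or (horizontal distance between each of sample, cell0, cell1, cell2 and pocket_middle below 0.0705 m and height (world z) of each of sample, cell0, cell1, cell2 below 0.06 m) or (horizontal distance between each of sample, cell0, cell1, cell2 and pocket_right below 0.0705 m and height (world z) of each of sample, cell0, cell1, cell2 below 0.06 m))), for 0.2 s.
At the end, for the whole second after the job is handed in: All three tray batteries and the sample lie in the front pocket where the sample is (lower than 60 mm above the table), at rest; the scoop rests in the tray within 100 mm (along) and 30 mm (across) of its centre, under 25 mm above the table, within 0.25 rad of flat (((horizontal distance between each of sample, cell0, cell1, cell2 and pocket_left below 0.0705 m and height (world z) of each of sample, cell0, cell1, cell2 below 0.06 m) or (horizontal distance between each of sample, cell0, cell1, cell2 and pocket_middle below 0.0705 m and height (world z) of each of sample, cell0, cell1, cell2 below 0.06 m) or (horizontal distance between each of sample, cell0, cell1, cell2 and pocket_right below 0.0705 m and height (world z) of each of sample, cell0, cell1, cell2 below 0.06 m)) and linear speed of each of cell0, cell1, cell2 below 0.03 m/s and x of scoop in the frame of tray between -0.1 and 0.1 m and y of scoop in the frame of tray between -0.03 and 0.03 m and z of scoop in the frame of tray below 0.025 m and angle between scoop's own z axis and vertical below 0.25 rad and linear speed of scoop below 0.02 m/s); the robot touches nothing.
It fails at once if a battery in the tray is touched with the fingers (contact force between the fingers and cell0 above 1 N or contact force between the fingers and cell1 above 1 N or contact force between the fingers and cell2 above 1 N).
It fails at once if the dish, the tape roll or one of the other two kinds of battery is shifted by more than 30 mm (distance of any of dish, tape_roll, fat_cell, block_cell from where it was at the start of the episode above 0.03 m).
It also fails if it takes over 58 s, if anything falls off the work surface, if the arm or the gripper's body presses on something with over 40 N, if the wrist force passes 120 N, or if a joint passes its speed limit or range.

## Working session

There is one attempt and no reset: what is moved stays moved. The work goes in short steps, Python scripts to look and compute and a shell command to move; the robot and the scene stay as the last step left them, time stands still between calls to the robot, and variables do not carry over. Pictures are saved under pics/ and viewed, at most 10 in all, crops included, and the job is handed in when it is done.

```bash
mkdir -p pics; cat > h.py <<'E'
import numpy as np, cv2
from workcell import arm
def cam(n):
    p=arm.camera_params(n); R=cv2.Rodrigues(np.array(p['rvec'],float))[0]
    return np.array(p['camera_matrix'],float),R,np.array(p['tvec'],float).ravel()
def ray(n,u,v,z):
    K,R,t=cam(n); c=-R.T@t; d=R.T@np.linalg.solve(K,[u,v,1.]); return c+d*(z-c[2])/d[2]
def proj(n,P):
    K,R,t=cam(n); P=np.atleast_2d(P)@R.T+t; q=P@K.T; return q[:,:2]/q[:,2:]
E
python3 - <<'E'
from h import *
for n in("scene","top"):
    i=arm.capture(n); cv2.imwrite(f"pics/{n}0.png",i)
    K,R,t=cam(n); print(n,K[0,0],-R.T@t,R[2])
s=arm.state(); print(s['clock'],s['ee_pos'],s['tcp_rot'],s['gripper_width'])
E
```

```text
scene 439.39819585307816 [1.41334416 0.16915925 0.69270579] [-0.77369127 -0.18144743 -0.60702442]
top 410.3796368663932 [ 4.71881321e-01 -6.60225951e-04  8.83835244e-01] [ 0.16250326  0.01816579 -0.98654077]
0.1 [ 0.144705   -0.60755365  0.2303536 ] [ 9.93173823e-01  1.16640341e-01 -1.17376409e-04 -8.80174398e-04] 0.9975690154484319
```

View pics/scene0.png

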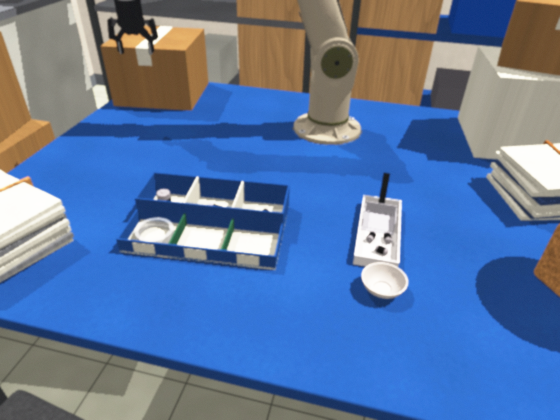

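View pics/top0.png

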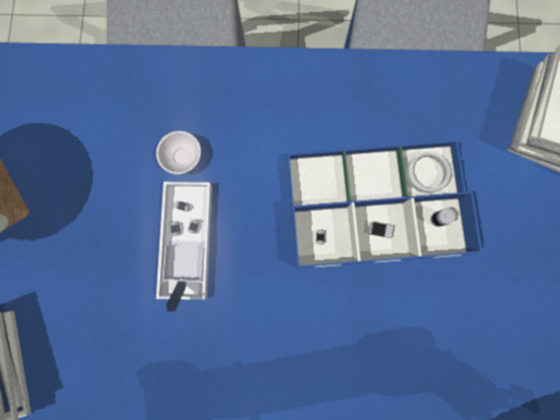

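The tray is at pixels (160-210, 183-298) in the top view, with the batteries at (185,206), (177,228) and (195,227). The scoop pan is at about (185,262), and its handle points towards the robot at (177,293). The sample at (320,237) lies in the left front pocket, the block in the middle one and the fat cell in the right one.

```bash
python3 - <<'E'
from h import *
i=cv2.imread("pics/top0.png")
a=cv2.resize(i[120:320,140:230],None,fx=3,fy=3,interpolation=cv2.INTER_CUBIC)
b=cv2.resize(i[120:320,280:460],None,fx=2.8,fy=3,interpolation=cv2.INTER_CUBIC)
cv2.imwrite("pics/c.png",np.hstack([a,b]))
h=cv2.cvtColor(i,cv2.COLOR_BGR2HSV)
m=((h[...,1]<90)&(h[...,2]>110)).astype(np.uint8); m[:, :140]=0;m[:,230:]=0;m[:178]=0;m[310:]=0
m=cv2.morphologyEx(m,cv2.MORPH_CLOSE,np.ones((9,9)))
c=max(cv2.findContours(m,0,2)[0],key=cv2.contourArea)
P=np.array([ray("top",u,v,.028)[:2] for u,v in c[:,0]],np.float32)
r=cv2.minAreaRect(P*1000);print("tray",r)
print(cv2.boxPoints(r))
d=((h[...,2]<70)).astype(np.uint8); d[:,:140]=0;d[:,480:]=0;d[:185]=0;d[305:]=0
n,l,s,ce=cv2.connectedComponentsWithStats(d)
for k in range(1,n):
    if s[k,4]>10: print(s[k],ce[k].round(1),ray("top",*ce[k],.013).round(4))
E
```

```text
tray ((541.5593872070312, 208.890869140625), (248.1051788330078, 119.578369140625), 0.9296339750289917)
[[416.5531  266.6595 ]
 [418.49316 147.09688]
 [666.5657  151.12225]
 [664.6256  270.68488]]
[432 213  10  13  62] [435.4 219.6] [ 0.597  -0.3151  0.013 ]
[372 223  13  13 133] [378.2 229. ] [ 0.5738 -0.1936  0.013 ]
[317 234   7   6  37] [320.  236.8] [ 0.554  -0.0703  0.013 ]
[168 297   5   8  19] [170.2 301.2] [0.4119 0.2395 0.013 ]
```

View pics/c.png

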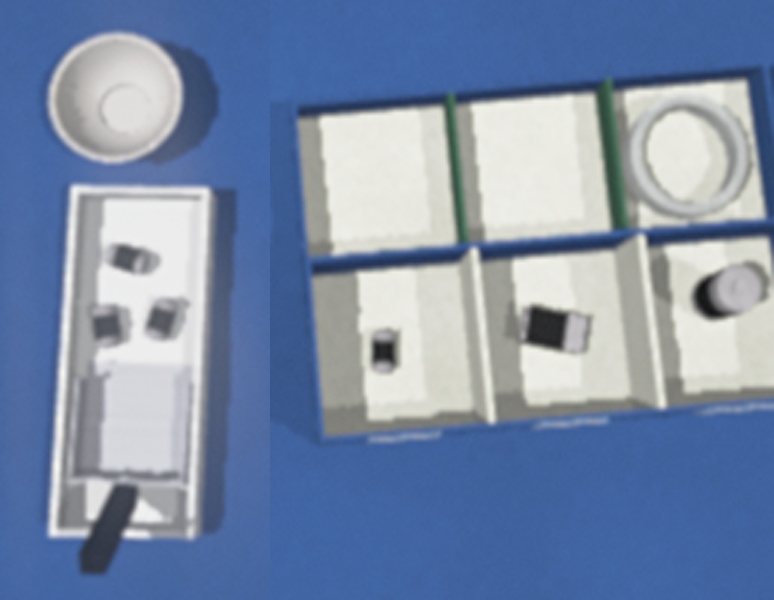

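```bash
python3 - <<'E'
from h import *
L=lambda u,v,z:(ray("top",140+u/3,120+v/3,z)*1000).round(1)
S=lambda u,v,z:(ray("top",280+(u-270)/2.8,120+v/3,z)*1000).round(1)
T=[L(*p,28) if 0 else L(*p,.028) for p in((71,188),(214,188),(201,536),(49,536))]
T=np.array(T);print("tray",T.tolist(),T.mean(0))
a=T[:2].mean(0)-T[2:].mean(0);print("len",np.linalg.norm(a),"yaw",np.degrees(np.arctan2(a[1],a[0])), np.linalg.norm(T[0]-T[1]))
print("mouth L,R",L(104,363,.006),L(190,367,.006))
print("back wall top",L(74,476,.034),L(187,487,.034))
print("handle base,top",L(130,487,.024),L(95,568,.097), "with z .09", L(95,568,.09))
for n,p in dict(c0=(132,258),c1=(110,325),c2=(165,319)).items(): print(n,L(*p,.018))
print("sorter FL",S(322,438,.07),"front/mid wall left",S(309,262,.07),"div1 front",S(489,422,.07),"div1 rear",S(472,248,.07),"div2 front",S(661,408,.07),"div2 rear",S(640,236,.07))
print("sample",S(385,350,.015))
# gripper/scene handle check
E
python3 - <<'E'
import sys;sys.path.insert(0,'.')
from h import *
i=cv2.imread("pics/scene0.png")
cv2.imwrite("pics/d.png",cv2.resize(i[160:300,330:430],None,fx=4,fy=4,interpolation=cv2.INTER_CUBIC))
E
```

```text
tray [[660.4, 266.8, 28.0], [662.8, 164.4, 28.0], [420.1, 160.1, 28.0], [417.2, 264.1, 28.0]] [540.125 213.85   28.   ]
len 242.97520964081906 yaw 0.8253605967522923 102.4281211386795
mouth L,R [537.8 240.6   6. ] [536.5 178.7   6. ]
back wall top [458.1 248.1  34. ] [452.8 170.4  34. ]
handle base,top [451.5 211.8  24. ] [402.9 212.4  97. ] with z .09 [402.3 214.3  90. ]
c0 [612.4 222.4  18. ]
c1 [563.9 234.9  18. ]
c2 [569.1 196.   18. ]
sorter FL [490.2 -24.4  70. ] front/mid wall left [606.6 -12.8  70. ] div1 front [ 503.6 -141.1   70. ] div1 rear [ 619.  -129.5   70. ] div2 front [ 515.9 -261.4   70. ] div2 rear [ 630.1 -249.6   70. ]
sample [554.2 -72.4  15. ]
```

View pics/d.png

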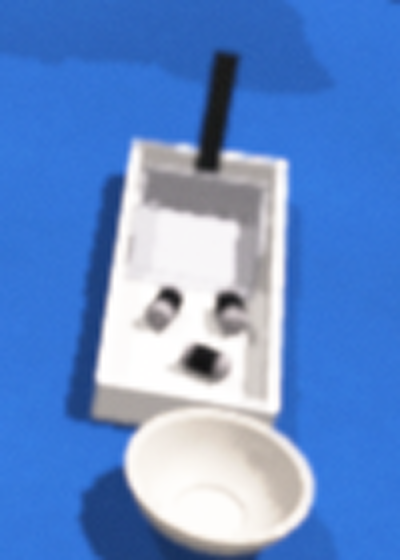

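```bash
python3 -m creep '[[[0.25,0.25,0.1],[0,0,-0.08],1],[[0.5,0.5,0.2],[0,0,-0.16],1],[[0.75,0.75,0.3],[0,0,-0.16],1],[[1,1,0.4],[0,0,-0.16],1],[[1,1,0.4],[0,0,-0.16],1]]' | tail -c 400
python3 -m creep '[[[0.25,0.25,0],[0,0,0],1],[[0.5,0.5,0],[0,0,0],1],[[0.75,0.75,0],[0,0,0],1],[[1,1,0],[0,0,0],1]]' | tail -c 400
python3 -m creep '[[[0,0.25,0],[0,0,0],1],[[0,0.5,0],[0,0,0],1],[[0,0.75,0],[0,0,0],1],[[0,1,0],[0,0,0],1]]' | tail -c 400
python3 - <<'E'
from h import *
def tri(a,b):
    P=[]
    for n in("top","scene"):
        K,R,t=cam(n);P.append(K@np.c_[R,t])
    X=cv2.triangulatePoints(P[0],P[1],np.array(a,float).reshape(2,1),np.array(b,float).reshape(2,1)).ravel();return (X[:3]/X[3]*1000).round(1)
print("top end",tri((140+95/3,120+568/3),(330+226/4,160+55/4)),"base",tri((140+130/3,120+487/3),(330+208/4,160+166/4)))
for c in((0.4955,.2105),):
  for yaw in(-3,-1,0):
    y=np.radians(yaw);R=np.array([[np.cos(y),-np.sin(y)],[np.sin(y),np.cos(y)]])
    for p in((-.091,0,.093),(-.048,0,.02),(.0425,0,0.001),(-.0425,0,.03)):
        q=np.r_[R@p[:2]+c,p[2]+.004]; t=proj("top",q)[0];s=proj("scene",q)[0]
        print(yaw,p,"top",((t-[140,120])*3).round(),"scene",((s-[330,160])*4).round())
print(arm.state()['ee_pos'],arm.state()['clock'])
E
```

```text
clock: 0.52
ee_pos: [0.2868, -0.4651, 0.2879]
tcp_rot: [1.0, -0.009, -0.0, -0.0]
contact_force: [1.1, -0.3, -0.7]
gripper_width: 0.997
finger_force: 0.0
clock: 0.85
ee_pos: [0.4047, -0.3472, 0.2876]
tcp_rot: [1.0, -0.009, -0.0, -0.0]
contact_force: [1.2, -1.8, 0.8]
gripper_width: 0.999
finger_force: 0.0
clock: 1.18
ee_pos: [0.4034, -0.1971, 0.2872]
tcp_rot: [1.0, -0.009, -0.0, -0.0]
contact_force: [0.8, 0.3, 0.2]
gripper_width: 1.002
finger_force: 0.0
top end [402.6 213.2  92.7] base [451.6 211.1  37.3]
-3 (-0.091, 0, 0.093) top [ 91. 565.] scene [231.  51.]
-3 (-0.048, 0, 0.02) top [128. 493.] scene [205. 180.]
-3 (0.0425, 0, 0.001) top [149. 364.] scene [182. 286.]
-3 (-0.0425, 0, 0.03) top [125. 485.] scene [206. 172.]
-1 (-0.091, 0, 0.093) top [ 96. 565.] scene [226.  51.]
-1 (-0.048, 0, 0.02) top [130. 493.] scene [202. 180.]
-1 (0.0425, 0, 0.001) top [147. 364.] scene [185. 287.]
-1 (-0.0425, 0, 0.03) top [127. 485.] scene [204. 172.]
0 (-0.091, 0, 0.093) top [ 98. 566.] scene [223.  50.]
0 (-0.048, 0, 0.02) top [131. 493.] scene [201. 179.]
0 (0.0425, 0, 0.001) top [146. 364.] scene [186. 287.]
0 (-0.0425, 0, 0.03) top [128. 485.] scene [203. 172.]
[ 0.40339384 -0.19705213  0.28722431] 1.1833
```

```bash
python3 -m creep '[[[0,0.25,0],[0,0,0],1],[[0,0.5,0],[0,0,0],1],[[0,0.75,0],[0,0,0],1],[[0,1,0],[0,0,0],1]]' | sed -n 1,4p
python3 -m creep '[[[0,0.25,0],[0,0,0],1],[[0,0.5,0],[0,0,0],1],[[0,0.75,0],[0,0,0],1],[[0,1,0],[0,0,0],1]]' | sed -n 1,4p
python3 -m creep '[[[0,0.2,0],[0,-0.08,0],1],[[0,0.4,0],[0,-0.16,0],1],[[0,0.6,0],[0,-0.24,0],1],[[0,0.7,0],[0,-0.32,0],1],[[0,0.72,0],[0,-0.4,0],1],[[0,0.72,0],[0,-0.48,0],1],[[0,0.72,0],[0,-0.5,0],1],[[0,0.72,0],[0,-0.5,0],1]]' | sed -n 1,4p
python3 - <<'E'
from h import *
from scipy.spatial.transform import Rotation as Ro
s=arm.state();R=Ro.from_quat(s['tcp_rot']).as_matrix();print(R.round(3).tolist(),s['q'])
d=np.array([.433,.2118,.058])-s['ee_pos'];print("to grasp TCP",d,d/.15)
E
```

```text
clock: 1.52
ee_pos: [0.4031, -0.0472, 0.2875]
tcp_rot: [1.0, -0.009, -0.0, 0.0]
contact_force: [2.0, -0.6, -0.6]
clock: 1.85
ee_pos: [0.4031, 0.1027, 0.2877]
tcp_rot: [1.0, -0.009, 0.0, 0.0]
contact_force: [0.0, 0.8, -0.2]
clock: 2.52
ee_pos: [0.4127, 0.2092, 0.2822]
tcp_rot: [0.973, -0.014, 0.23, 0.018]
contact_force: [-0.6, -0.8, -0.0]
[[0.894, -0.036, 0.446], [-0.019, -0.999, -0.042], [0.447, 0.029, -0.894]] [-0.60332465 -0.25250197 -0.17640117  2.01674679  0.34772544  1.09017964
 -2.49835623]
to grasp TCP [ 0.02031347  0.00256075 -0.22416209] [ 0.13542313  0.0170717  -1.4944139 ]
```

```bash
python3 -m creep '[[[0,0,-0.25],[0,0,0],1],[[0,0,-0.5],[0,0,0],1],[[0,0,-0.7],[0,0,0],1],[[0,0,-0.7],[0,0,0],1]]' | sed -n 1,4p
python3 - <<'E'
from h import *
from scipy.spatial.transform import Rotation as Ro
s=arm.state();R=Ro.from_quat(s['tcp_rot']).as_matrix();print(R.round(3).tolist(),s['q'])
p=np.array([.4195,.2118,.071])+.019*R[:,2];d=p-s['ee_pos'];print("to grasp TCP",d,d/.15)
E
```

```text
clock: 2.85
ee_pos: [0.4095, 0.2051, 0.1704]
tcp_rot: [0.974, -0.014, 0.224, 0.022]
contact_force: [-1.2, -1.1, -1.4]
[[0.899, -0.036, 0.435], [-0.017, -0.999, -0.049], [0.437, 0.037, -0.899]] [-0.58587083 -0.16087368 -0.20814799  2.1980622   0.42819745  0.8582219
 -2.63767188]
to grasp TCP [ 0.01826558  0.00573869 -0.11648437] [ 0.12177054  0.03825791 -0.77656248]
```

```bash
python3 -m creep '[[[0.04,0.01,-0.2],[0.01,0.02,0],1],[[0.08,0.03,-0.4],[0.03,0.05,0],1],[[0.11,0.04,-0.55],[0.03,0.05,0],1],[[0.11,0.04,-0.55],[0.03,0.05,0],1]]' | sed -n 1,4p
python3 - <<'E'
from h import *
from scipy.spatial.transform import Rotation as Ro
s=arm.state();R=Ro.from_quat(s['tcp_rot']).as_matrix();print(R.round(3).tolist(),s['q'])
p=np.array([.4195,.2118,.071])+.019*R[:,2];d=p-s['ee_pos'];print("to grasp TCP",d,d/.15)
E
```

```text
clock: 3.18
ee_pos: [0.4293, 0.2117, 0.092]
tcp_rot: [0.982, -0.02, 0.187, -0.002]
contact_force: [-1.0, 0.3, -0.4]
[[0.929, -0.039, 0.367], [-0.041, -0.999, -0.004], [0.367, -0.011, -0.93]] [-0.55789134  0.00314631 -0.15094418  2.22363156  0.40349319  0.66623978
 -2.60909137]
to grasp TCP [-2.78198701e-03  6.19056929e-05 -3.86461034e-02] [-0.01854658  0.0004127  -0.25764069]
```

```bash
python3 -m creep '[[[0,0,-0.13],[0,0,0.017],1],[[-0.015,0,-0.25],[0,0,0.017],1],[[-0.015,0,-0.25],[0,0,0.017],1]]' | sed -n 1,4p
python3 - <<'E'
from h import *
from scipy.spatial.transform import Rotation as Ro
s=arm.state();R=Ro.from_quat(s['tcp_rot']).as_matrix();print(R.round(3).tolist(),s['q'][3])
p=np.array([.4195,.2118,.071])+.019*R[:,2];d=p-s['ee_pos'];print("to grasp TCP",d,d/.15)
i=arm.capture("scene");a=i[110:310,300:460];cv2.imwrite("pics/g.png",cv2.resize(a,None,fx=3,fy=3,interpolation=cv2.INTER_CUBIC))
E
```

```text
clock: 3.43
ee_pos: [0.4264, 0.2126, 0.0562]
tcp_rot: [0.982, -0.006, 0.188, -0.005]
contact_force: [-0.5, 0.1, -0.1]
[[0.929, -0.01, 0.369], [-0.014, -1.0, 0.007], [0.369, -0.012, -0.929]] 2.268777367648102
to grasp TCP [ 0.00016623 -0.0006639  -0.00282848] [ 0.00110819 -0.00442599 -0.01885651]
```

View pics/g.png

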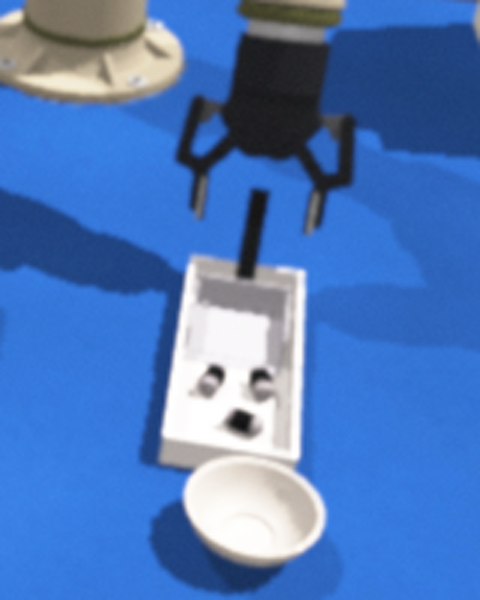

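The handle (crop 259,190 to 246,275) stands between the open fingertips (200,215) and (313,232), so I'll close on it.

```bash
python3 -m creep '[[[0,0,-0.015],[0,0,0],0],[[0,0,-0.015],[0,0,0],0],[[0,0,-0.015],[0,0,0],0],[[0,0,-0.015],[0,0,0],0],[[0,0,-0.015],[0,0,0],0],[[0,0,-0.015],[0,0,0],0],[[0,0,-0.015],[0,0,0],0],[[0,0,-0.015],[0,0,0],0]]' 90
python3 - <<'E'
from h import *
i=arm.capture("scene");a=i[110:310,300:460];cv2.imwrite("pics/g2.png",cv2.resize(a,None,fx=3,fy=3,interpolation=cv2.INTER_CUBIC))
E
```

```text
clock: 4.15
ee_pos: [0.4275, 0.2135, 0.0554]
tcp_rot: [0.982, -0.006, 0.189, -0.006]
contact_force: [-3.7, -0.7, 9.1]
gripper_width: 0.176
finger_force: 87.4
```

View pics/g2.png

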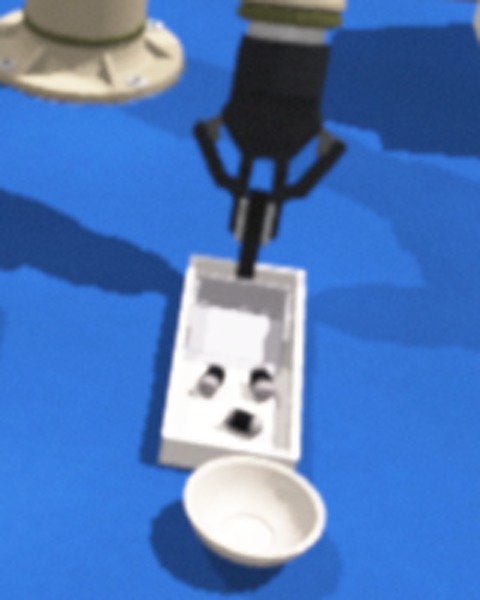

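```bash
python3 -m creep '[[[0.08,0.015,0],[0,0,0.017],0],[[0.16,0.02,0],[0,0,0.017],0],[[0.24,0.02,0],[0,0,0.017],0],[[0.32,0.02,0],[0,0,0.017],0],[[0.4,0.025,0],[0,0,0.017],0],[[0.48,0.025,0],[0,0,0.017],0],[[0.56,0.025,0],[0,0,0.017],0],[[0.63,0.03,0],[0,0,0.017],0],[[0.66,0.03,0],[0,0,0.017],0],[[0.66,0.03,0],[0,0,0.017],0]]'
python3 - <<'E'
from h import *
i=arm.capture("scene");a=i[150:300,330:430];b=arm.capture("top")[170:320,140:240]
cv2.imwrite("pics/g3.png",np.hstack([cv2.resize(x,None,fx=4,fy=4,interpolation=cv2.INTER_CUBIC) for x in(a,b)])[:600])
E
```

```text
clock: 5.03
ee_pos: [0.5276, 0.2182, 0.0555]
tcp_rot: [0.982, 0.006, 0.19, -0.009]
contact_force: [2.2, -0.5, 1.8]
gripper_width: 0.175
finger_force: 87.5
```

View pics/g3.png

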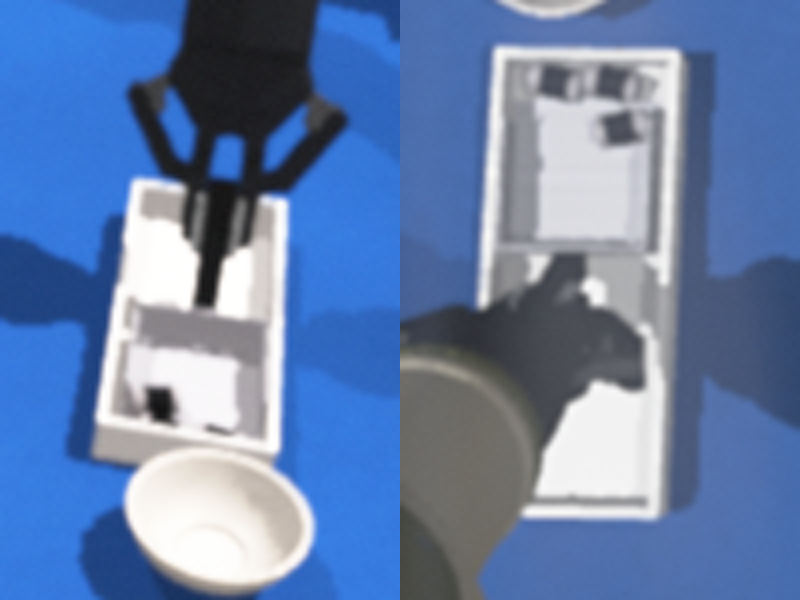

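One battery is already in the pan (right half, 620,127). The other two lie across at the far wall (555,82 and 618,82), right at the lip. I'll push on to the wall.

```bash
python3 -m creep '[[[0.05,0,0],[0,0,0],0],[[0.09,0,0],[0,0,0],0],[[0.115,0,0],[0,0,0],0],[[0.115,0,0],[0,0,0],0]]'
python3 - <<'E'
from h import *
i=arm.capture("scene");a=i[150:300,330:430];b=arm.capture("top")[170:320,140:240]
cv2.imwrite("pics/g4.png",np.hstack([cv2.resize(x,None,fx=4,fy=4,interpolation=cv2.INTER_CUBIC) for x in(a,b)])[:600])
E
```

```text
clock: 5.47
ee_pos: [0.5438, 0.2186, 0.0555]
tcp_rot: [0.982, 0.007, 0.189, -0.009]
contact_force: [-1.9, -0.4, 5.8]
gripper_width: 0.179
finger_force: 88.3
```

View pics/g4.png

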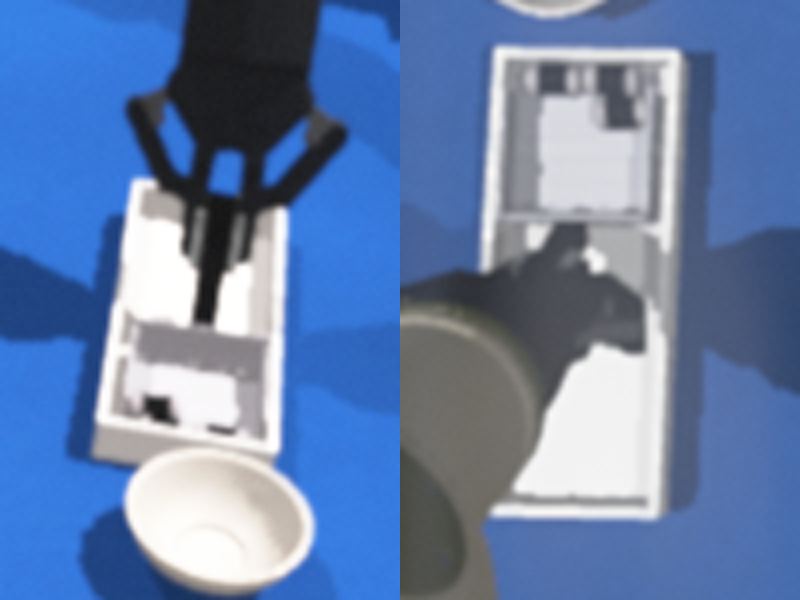

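```bash
python3 -m creep '[[[-0.027,0,-0.013],[0,-0.056,0],0],[[-0.048,0,-0.029],[0,-0.111,0],0],[[-0.065,0,-0.049],[0,-0.167,0],0],[[-0.077,0,-0.073],[0,-0.222,0],0],[[-0.077,0,-0.073],[0,-0.222,0],0],[[-0.077,0,-0.073],[0,-0.222,0],0]]'
python3 -m creep '[[[-0.01,0,0.05],[0,0,0],0],[[-0.03,0,0.12],[0,0,0],0],[[-0.06,0,0.22],[0,0,0],0],[[-0.08,0,0.35],[0,-0.02,0],0],[[-0.1,0,0.5],[0,-0.04,0],0],[[-0.1,0,0.65],[0,-0.04,0],0],[[-0.1,0,0.65],[0,-0.04,0],0]]'
python3 - <<'E'
from h import *
i=arm.capture("scene");a=i[110:260,310:430];b=arm.capture("top")[150:300,130:250]
cv2.imwrite("pics/g5.png",np.hstack([cv2.resize(x,None,fx=3.3,fy=3.3,interpolation=cv2.INTER_CUBIC) for x in(a,b)])[:600])
E
```

```text
clock: 6.07
ee_pos: [0.5317, 0.2152, 0.0245]
tcp_rot: [0.959, 0.007, 0.282, 0.002]
contact_force: [-3.3, 5.5, 11.4]
gripper_width: 0.176
finger_force: 91.1
clock: 6.65
ee_pos: [0.5165, 0.212, 0.1233]
tcp_rot: [0.95, 0.005, 0.311, 0.004]
contact_force: [0.7, 0.7, -1.5]
gripper_width: 0.173
finger_force: 89.3
```

View pics/g5.png

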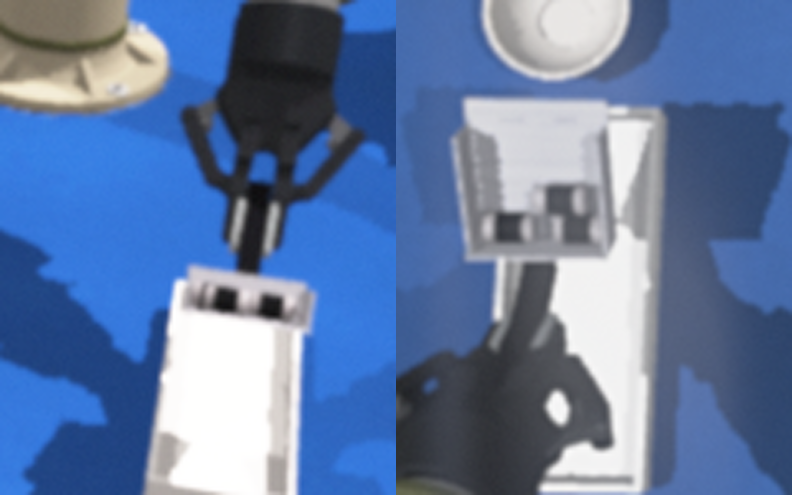

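All three batteries lie against the scoop's back wall (top crop 505,225; 560,198; 575,228), and the tray is empty. Before pouring I'll compute the scoop's pitch from these pixels.

```bash
cat >> h.py <<'E'
def tri(a,b):
    P=[]
    for n in("top","scene"):
        K,R,t=cam(n);P.append(K@np.c_[R,t])
    X=cv2.triangulatePoints(P[0],P[1],np.array(a,float).reshape(2,1),np.array(b,float).reshape(2,1)).ravel();return X[:3]/X[3]
E
python3 - <<'E'
from h import *
from scipy.spatial.transform import Rotation as Ro
B=tri((173.6,227.6),(386.4,194.5));print("back top",B)
for z in np.arange(.05,.16,.01):
    m=ray("top",172.7,179.7,z);d=m-B
    print(round(z,3),m.round(3),np.linalg.norm(d).round(4),"pitch up",(np.degrees(np.arctan2(d[2],d[0]))+np.degrees(np.arctan2(30,85))).round(1))
s=arm.state();R=Ro.from_quat(s['tcp_rot']).as_matrix();print(R.round(3).tolist(),s['ee_pos'],s['q'])
a=np.radians(0)
E
```

```text
back top [0.55330492 0.21321548 0.12750331]
0.05 [0.662 0.241 0.05 ] 0.1367 pitch up -16.0
0.06 [0.66  0.239 0.06 ] 0.1288 pitch up -12.9
0.07 [0.658 0.236 0.07 ] 0.1213 pitch up -9.4
0.08 [0.655 0.233 0.08 ] 0.1144 pitch up -5.5
0.09 [0.653 0.23  0.09 ] 0.108 pitch up -1.1
0.1 [0.651 0.227 0.1  ] 0.1023 pitch up 3.7
0.11 [0.649 0.224 0.11 ] 0.0975 pitch up 9.0
0.12 [0.646 0.221 0.12 ] 0.0937 pitch up 14.8
0.13 [0.644 0.218 0.13 ] 0.0909 pitch up 21.0
0.14 [0.642 0.215 0.14 ] 0.0894 pitch up 27.5
0.15 [0.639 0.212 0.15 ] 0.0891 pitch up 34.1
[[0.808, 0.007, 0.59], [0.012, -1.0, -0.005], [0.59, 0.012, -0.808]] [0.51580944 0.21143278 0.12036892] [-1.28218837  0.01919699  0.59752198  2.25481514  0.84215202  0.51654705
 -2.92081254]
```

```bash
python3 -m creep '[[[0,0,0.15],[0,0,0],0],[[0,0,0.3],[0,0,0],0],[[0,-0.05,0.5],[0,0,0],0],[[0,-0.15,0.7],[0,0,0],0],[[0,-0.28,0.8],[0,0,0],0],[[0,-0.42,0.8],[0,0,0],0],[[0,-0.56,0.8],[0,0,0],0],[[0,-0.7,0.8],[0,0,0],0],[[0,-0.84,0.8],[0,0,0],0],[[0,-0.95,0.8],[0,0,0],0],[[0,-1,0.8],[0,0,0],0]]'
python3 -m creep '[[[0,-0.05,0],[0,0,0],0],[[0,-0.15,0],[0,0,0],0],[[-0.03,-0.28,0],[0,0,0.02],0],[[-0.06,-0.42,0],[0,0,0.04],0],[[-0.1,-0.56,0],[0,0,0.05],0],[[-0.15,-0.7,0],[0,0,0.05],0],[[-0.2,-0.82,0],[0,0,0.05],0],[[-0.2,-0.9,0],[0,0,0.05],0],[[-0.2,-0.93,0],[0,0,0.05],0],[[-0.2,-0.93,0],[0,0,0.05],0]]'
python3 - <<'E'
from h import *
from scipy.spatial.transform import Rotation as Ro
s=arm.state();R=Ro.from_quat(s['tcp_rot']).as_matrix();print(R.round(3).tolist(),s['ee_pos'],s['q'])
for n in("scene","top"): cv2.imwrite(f"pics/{n}p.png",arm.capture(n))
a=cv2.imread("pics/scenep.png")[60:260,120:300];b=cv2.imread("pics/topp.png")[150:350,230:410]
cv2.imwrite("pics/g6.png",np.hstack([cv2.resize(x,None,fx=2.2,fy=2.2,interpolation=cv2.INTER_CUBIC) for x in(a,b)]))
E
```

```text
clock: 7.67
ee_pos: [0.5146, 0.0936, 0.2385]
tcp_rot: [0.952, 0.006, 0.305, 0.004]
contact_force: [-0.6, -0.5, -2.4]
gripper_width: 0.174
finger_force: 89.3
clock: 8.5
ee_pos: [0.5068, -0.0481, 0.2163]
tcp_rot: [0.956, 0.04, 0.292, -0.015]
contact_force: [-0.1, -0.1, -2.7]
gripper_width: 0.169
finger_force: 89.4
[[0.827, 0.086, 0.556], [0.068, -0.996, 0.053], [0.559, -0.006, -0.829]] [ 0.50682224 -0.04805318  0.21628235] [ 0.65706317 -0.2510152  -0.45817561  2.20068744 -0.45223983  0.6326678
 -1.01249874]
```

```bash
python3 -m creep '[[[-0.05,-0.04,0],[-0.004,0.05,0],0],[[-0.12,-0.1,0],[-0.008,0.1,0],0],[[-0.21,-0.17,-0.03],[-0.013,0.15,0],0],[[-0.3,-0.22,-0.08],[-0.018,0.2,0],0],[[-0.38,-0.25,-0.13],[-0.018,0.21,0],0],[[-0.42,-0.25,-0.15],[-0.018,0.21,0],0],[[-0.42,-0.25,-0.15],[-0.018,0.21,0],0],[[-0.42,-0.25,-0.15],[-0.018,0.21,0],0]]'
python3 - <<'E'
from h import *
from scipy.spatial.transform import Rotation as Ro
s=arm.state();R=Ro.from_quat(s['tcp_rot']).as_matrix();print(R.round(3).tolist(),s['ee_pos'],s['q'])
a=arm.capture("scene")[60:260,120:300];b=arm.capture("top")[150:350,230:410]
cv2.imwrite("pics/g7.png",np.hstack([cv2.resize(x,None,fx=2.2,fy=2.2,interpolation=cv2.INTER_CUBIC) for x in(a,b)]))
E
```

```text
clock: 9.27
ee_pos: [0.4449, -0.0803, 0.1957]
tcp_rot: [0.99, 0.046, 0.133, -0.009]
contact_force: [0.9, 0.4, -2.4]
gripper_width: 0.173
finger_force: 89.2
[[0.961, 0.094, 0.262], [0.089, -0.996, 0.031], [0.263, -0.006, -0.965]] [ 0.44494761 -0.08032407  0.19570305] [ 0.73400294 -0.15327966 -0.50646733  2.06189858 -0.19710246  0.96962681
 -1.1629848 ]
```

View pics/g7.png

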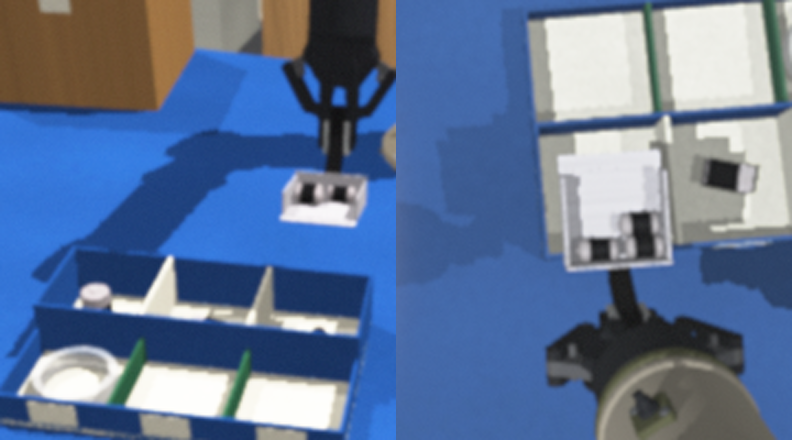

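All three batteries are still at the scoop's back, and the scoop is above the left pocket. Next I'll triangulate the lip: top crop (610,155), scene crop (319,221).

```bash
python3 - <<'E'
from h import *
m=tri((230+214/2.2,150+155/2.2),(120+319/2.2,60+221/2.2));print("lip",m, "ends",ray("top",230+162/2.2,150+155/2.2,m[2]),ray("top",230+266/2.2,150+155/2.2,m[2]))
b=tri((230+223/2.2,150+265/2.2),(120+325/2.2,60+176/2.2));print("back top mid",b)
print(arm.state()['ee_pos'])
E
```

```text
lip [ 0.56690846 -0.06856587  0.17852031] ends [ 0.56606103 -0.02845593  0.17852031] [ 0.56808733 -0.11009919  0.17852031]
back top mid [ 0.48265442 -0.08054564  0.18599068]
[ 0.44562683 -0.08066071  0.19652857]
```

```bash
python3 -m creep '[[[-0.025,-0.024,-0.027],[-0.007,0.078,0],0],[[-0.05,-0.047,-0.053],[-0.014,0.156,0],0],[[-0.025,-0.047,-0.057],[-0.022,0.238,0],0],[[0,-0.047,-0.06],[-0.029,0.316,0],0],[[0.05,-0.045,-0.04],[-0.035,0.39,0],0],[[0.11,-0.043,-0.017],[-0.042,0.465,0],0],[[0.17,-0.04,0.007],[-0.049,0.54,0],0],[[0.25,-0.035,0.022],[-0.056,0.62,0],0],[[0.33,-0.03,0.037],[-0.063,0.695,0],0],[[0.41,-0.025,0.053],[-0.07,0.765,0],0],[[0.5,-0.018,0.057],[-0.076,0.84,0],0],[[0.557,-0.01,0.06],[-0.079,0.875,0],0]]'
python3 -m creep '[[[0,0,0],[0,0,0],0],[[0,0,0],[0,0,0],0],[[0,0,0],[0,0,0],0],[[0,0,0],[0,0,0],0]]'
python3 - <<'E'
from h import *
from scipy.spatial.transform import Rotation as Ro
s=arm.state();R=Ro.from_quat(s['tcp_rot']).as_matrix();print(R.round(3).tolist(),s['q'])
for n in("scene","top"): cv2.imwrite(f"pics/{n}q.png",arm.capture(n))
E
```

```text
clock: 10.37
ee_pos: [0.4807, -0.0911, 0.1772]
tcp_rot: [0.914, 0.026, -0.405, 0.008]
contact_force: [-0.0, 0.0, -2.2]
gripper_width: 0.176
finger_force: 89.5
clock: 10.7
ee_pos: [0.4799, -0.0909, 0.1785]
tcp_rot: [0.914, 0.027, -0.404, 0.007]
contact_force: [0.1, 0.2, -1.7]
gripper_width: 0.174
finger_force: 89.4
[[0.671, 0.054, -0.739], [0.043, -0.998, -0.035], [-0.74, -0.008, -0.673]] [-0.02321387  0.76981647  0.15165356  1.16349241  0.03024556  2.03737872
 -1.37879472]
```

```bash
python3 -m creep '[[[0.06,0,0.1],[0,0,0],0],[[0.06,0,0.02],[0,0,0],0],[[0.06,0,0.12],[0,0,0],0],[[0.06,0,0.04],[0,0,0],0],[[0.06,0,0.15],[0,0,0],0],[[0.05,0,0.3],[0,0,0],0],[[0,0,0.5],[0,0,0],0],[[0,0,0.7],[0,0,0],0],[[0,0,0.7],[0,0,0],0]]'
python3 - <<'E'
from h import *
i=arm.capture("top");cv2.imwrite("pics/topr.png",i);h=cv2.cvtColor(i,cv2.COLOR_BGR2HSV)
d=((h[...,2]<75)).astype(np.uint8); d[:,:285]=0;d[:,470:]=0;d[:190]=0;d[275:]=0
n,l,s,ce=cv2.connectedComponentsWithStats(d)
for k in range(1,n):
    if s[k,4]>8: print(s[k],ce[k].round(1),ray("top",*ce[k],.015).round(3))
P=[(.498,-.03),(.612,-.018),(.613,-.134),(.5,-.14)]
print(proj("top",[(x,y,.006) for x,y in P]).round(),arm.state()['ee_pos'])
print((cv2.resize(h[200:275,290:360,2],(35,25))//26).tolist().__str__().replace(', ',' ').replace(']','\n'))
E
```

```text
clock: 11.55
ee_pos: [0.4777, -0.0788, 0.3098]
tcp_rot: [0.952, 0.029, -0.3, 0.06]
contact_force: [0.9, 1.1, -0.3]
gripper_width: 0.178
finger_force: 89.4
[ 308  190   88   85 4406] [349.7 230.5] [ 0.569 -0.133  0.015]
[402 190   6   7  27] [404.2 192.9] [ 0.653 -0.25   0.015]
[431 212  13  14  98] [435.8 219.4] [ 0.597 -0.315  0.015]
[[300. 263.]
 [296. 210.]
 [350. 211.]
 [352. 263.]] [ 0.47765969 -0.08139318  0.31365742]
[[6 6 6 5 5 5 5 5 5 5 5 4 4 4 4 4 4 4 2 1 1 1 1 1 1 1 1 1 1 1 1 1 1 1 1
 [6 6 5 5 5 5 5 5 5 5 5 4 4 4 4 4 4 3 1 1 1 1 1 1 1 1 1 1 1 1 1 1 1 1 1
 [6 6 5 5 5 5 5 5 5 5 4 4 4 4 4 4 4 2 1 1 1 1 1 1 1 1 1 1 1 1 1 1 1 1 1
 [6 5 5 5 5 5 5 5 5 5 4 4 4 4 4 4 3 1 1 1 1 1 1 1 1 1 1 1 1 1 1 1 1 1 1
 [5 5 5 5 5 5 5 5 5 4 4 4 4 4 4 3 2 1 1 1 1 1 1 1 1 1 1 1 1 1 1 1 1 1 1
 [5 5 5 5 5 5 5 5 4 4 4 4 4 4 4 3 1 1 1 1 1 1 1 1 1 1 1 1 1 1 1 1 1 1 1
 [5 5 5 5 5 5 5 5 4 4 4 4 4 4 4 2 1 1 1 1 1 1 1 1 1 1 1 1 1 1 1 1 1 1 1
 [5 5 5 5 5 5 5 4 4 4 4 4 4 4 3 1 1 1 1 1 1 1 1 1 1 1 1 1 1 1 1 1 1 1 1
 [5 5 5 5 5 5 5 4 4 4 4 4 4 3 2 1 1 1 1 1 1 1 1 1 1 1 1 1 1 1 1 1 1 1 1
 [5 5 5 5 5 5 4 4 4 4 4 
[... 427 characters left out ...]
 4 2 1 1 1 1 2 2 2 1 1 1 1 2 5 6 6 6 6 5 3 1 1 1 1 1
 [5 5 4 4 4 4 4 4 4 3 1 1 1 1 1 1 1 1 1 1 1 1 2 6 6 6 6 6 5 2 1 1 1 1 1
 [5 5 4 4 4 4 4 4 4 2 2 1 1 1 1 1 1 1 1 1 1 1 1 3 3 2 2 2 1 1 1 1 1 1 1
 [5 5 4 4 4 4 4 4 3 2 2 1 1 1 1 1 1 1 1 1 1 1 1 1 1 1 1 1 1 1 1 1 1 1 1
 [5 4 4 4 4 4 4 4 4 3 2 1 1 1 1 1 1 1 1 1 1 1 1 1 1 1 1 1 1 1 1 1 1 1 2
 [4 4 4 4 4 4 4 4 4 4 4 3 3 3 4 5 5 4 2 1 1 1 1 1 1 1 1 1 1 1 2 2 1 1 3
 [4 4 4 4 4 4 4 4 5 5 5 5 6 6 6 6 6 6 3 1 2 3 3 1 1 1 0 1 0 2 4 3 1 1 3
 [4 4 4 4 4 4 4 5 5 5 5 5 6 6 7 7 6 6 4 1 2 3 4 1 0 0 0 1 0 2 4 3 1 1 3
 [4 4 4 4 4 4 5 5 5 5 5 6 7 7 7 7 7 7 5 1 1 3 4 2 0 0 0 0 1 2 4 3 1 1 3
 [4 4 4 4 4 4 5 5 5 5 5 6 7 7 7 7 7 7 5 2 1 3 4 2 2 3 3 3 4 2 4 4 3 4 5
```

```bash
python3 -m creep '[[[0,0,0],[0.005,-0.07,0],0],[[-0.05,0,0],[0.012,-0.15,0],0],[[-0.1,0,0],[0.018,-0.22,0],0],[[-0.15,0,0],[0.024,-0.3,0],0],[[-0.2,0,0],[0.03,-0.37,0],0],[[-0.2,0,0],[0.03,-0.4,0],0],[[-0.2,0,0],[0.03,-0.4,0],0]]'
python3 -m creep '[[[0,0.15,0],[0,0,0],0],[[0,0.35,0],[0,0,0],0],[[0,0.55,0],[0,0,0],0],[[0,0.75,0],[0,0,0],0],[[0,0.95,0],[0,0,0],0],[[0,1,0],[0,0,0],0],[[0,1,0],[0,0,0],0]]'
python3 - <<'E'
from h import *
i=arm.capture("top");cv2.imwrite("pics/topr.png",i);cv2.imwrite("pics/scener.png",arm.capture("scene"));h=cv2.cvtColor(i,cv2.COLOR_BGR2HSV)
d=((h[...,2]<75)).astype(np.uint8); d[:,:285]=0;d[:,470:]=0;d[:190]=0;d[275:]=0
n,l,s,ce=cv2.connectedComponentsWithStats(d)
for k in range(1,n):
    if s[k,4]>8: print(s[k],ce[k].round(1),ray("top",*ce[k],.015).round(3))
print(proj("top",arm.state()['ee_pos']))
print((cv2.resize(h[205:270,294:358,2],(64,33))//26).tolist().__str__().replace(', ','').replace(']','\n'))
E
```

```text
clock: 12.18
ee_pos: [0.445, -0.0827, 0.3075]
tcp_rot: [0.999, 0.013, 0.008, 0.04]
contact_force: [0.2, -0.4, -2.0]
gripper_width: 0.176
finger_force: 89.3
clock: 12.77
ee_pos: [0.4451, 0.0709, 0.3067]
tcp_rot: [0.999, 0.016, 0.005, 0.042]
contact_force: [0.4, -0.5, -1.6]
gripper_width: 0.17
finger_force: 89.4
[315 210   8   9  54] [318.2 213.7] [ 0.603 -0.066  0.015]
[431 212  12  14  90] [435.7 219.5] [ 0.597 -0.315  0.015]
[371 223  15  13 158] [378.1 229.1] [ 0.573 -0.193  0.015]
[317 233   7   8  50] [320.  236.9] [ 0.554 -0.07   0.015]
[338 245   8   9  56] [341.3 249.1] [ 0.529 -0.115  0.015]
[325 254   9   9  60] [329.1 258. ] [ 0.51  -0.09   0.015]
[[236.64430035 293.1520437 ]]
[[6555555666665555555555544444444444433333333333333333334567886433
[5444444444333333333333333333333333333333333344555555566667888655
[4333333333333333333333322223344455555444444456888778876666898766
[4444445555555544444332111112345566666555555555666568887666799766
[4566666666666554444432111111345566666655555555555568887666788866
[4566666666666654444443111111244566666655555555555568887666788866
[455666
[... 1074 characters left out ...]
9987666666554444444321111112344444444455
[5555666666666666666789999987666666655544444421110112344444444445
[5556666666666666666679999876555544555444444422222233444544444445
[5556656666555555555568888887544321111222344444444444455444444445
[5556655555555555555568888888643321011112334445555554555554444445
[5556655555555555555567888887543311111112344445555554554555444444
[5556655555555555555555555555443211111123334444444444444444444444
[5556655555555555555544444444444333333334444444444444444444444444
[5555665555555554444444555555555555555555566666655555555556666666
[5555665555555655445555666666666666666666666666666666666666666666
[6665556666666666666666666666666666666666666666666666666666666666
```

Four dark bands lie inside the left pocket and the other batteries haven't moved. Next is returning the scoop: work out the turn that levels it.

```bash
cat > r.py <<'E'
from h import *
from scipy.spatial.transform import Rotation as Ro
def need(yaw,lean):
    s=arm.state();R=Ro.from_quat(s['tcp_rot'])
    T=Ro.from_euler('ZY',[yaw,-lean],degrees=True)*Ro.from_quat([1,0,0,0])
    print("turn units",(np.degrees((T*R.inv()).as_rotvec())/90).round(3),"pos",s['ee_pos'].round(4),"q",s['q'].round(2))
E
python3 -c "
from r import *
need(0.8,1)"
```

```text
turn units [ 0.053 -0.004 -0.008] pos [0.4455 0.0672 0.307 ] q [-1.15 -0.08  0.83  1.71  0.14  1.5  -1.88]
```

```bash
python3 -m creep '[[[0,0.05,-0.1],[0.053,-0.004,-0.008],0],[[0,0.05,-0.3],[0.053,-0.004,-0.008],0],[[0,0.05,-0.5],[0.053,-0.004,-0.008],0],[[0,0.05,-0.67],[0.053,-0.004,-0.008],0],[[0,0.05,-0.67],[0.053,-0.004,-0.008],0],[[0,0.05,-0.67],[0.053,-0.004,-0.008],0]]'
python3 - <<'E'
from r import *
need(0.8,1)
i=arm.capture("top");j=arm.capture("scene");cv2.imwrite("pics/t2.png",i);cv2.imwrite("pics/s2.png",j)
p=arm.state()['ee_pos'];e=proj("top",p+[.08,0,-.03])[0];f=proj("scene",p+[.08,0,-.03])[0];print(e,f)
for n,im,c in(("top",i,e),("scene",j,f)):
    h=cv2.cvtColor(im,cv2.COLOR_BGR2HSV);m=(((h[...,1]<110)&(h[...,2]>80))).astype(np.uint8)
    m=cv2.morphologyEx(m,cv2.MORPH_OPEN,np.ones((3,3)))
    N,l,s,ce=cv2.connectedComponentsWithStats(m)
    k=min((k for k in range(1,N) if s[k,4]>100),key=lambda k:np.hypot(*(ce[k]-c)))
    cn=cv2.findContours((l==k).astype(np.uint8),0,2)[0][0]
    print(n,s[k],cv2.approxPolyDP(cn,2,True)[:,0].tolist())
E
```

```text
clock: 13.37
ee_pos: [0.4449, 0.0737, 0.2064]
tcp_rot: [1.0, 0.006, 0.008, -0.0]
contact_force: [0.1, 1.1, -0.6]
gripper_width: 0.177
finger_force: 89.2
turn units [-0.    -0.001  0.001] pos [0.4449 0.0737 0.2064] q [-1.13 -0.03  0.89  1.9   0.03  1.24 -1.81]
[243.20834394 241.81122653] [329.19499651 160.8253104 ]
top [   91   180   180   240 32373] [[163, 181], [158, 258], [144, 263], [129, 261], [111, 265], [101, 273], [95, 285], [91, 310], [95, 417], [270, 419], [262, 351], [257, 349], [251, 331], [239, 268], [240, 254], [249, 271], [265, 271], [267, 223], [221, 222], [216, 205], [217, 195], [213, 185], [208, 181]]
scene [ 293   99   56   80 2108] [[309, 99], [308, 112], [299, 116], [293, 123], [293, 129], [299, 137], [316, 144], [310, 158], [309, 173], [343, 178], [348, 147], [329, 144], [330, 131], [326, 130], [325, 125], [308, 118], [309, 116], [314, 120], [326, 122], [326, 118], [319, 115]]
```

```bash
python3 - <<'E'
from r import *
m=tri((244,222.5),(326,176));p=arm.state()['ee_pos'];print("lip",m,"rel TCP",m-p)
for z in(m[2],p[2]-.048):print(ray("top",221,222.3,z),ray("top",267.5,222.8,z))
print("back right top corner",ray("top",265.5,271.5,p[2]-.018))
K,R,t=cam("top")
E
```

```text
lip [0.5625208  0.07584205 0.15894478] rel TCP [ 0.11605326  0.00104711 -0.0492382 ]
[0.56170296 0.11794287 0.15894478] [0.56287064 0.03496516 0.15894478]
[0.56154954 0.11774028 0.16018298] [0.56271522 0.03490431 0.16018298]
back right top corner [0.4769325  0.03416576 0.19018298]
```

```bash
python3 -m creep '[[[0,0.25,0],[0,0,0],0],[[0,0.5,0],[0,0,0],0],[[0,0.75,0],[0,0,0],0],[[0,0.93,0],[0,0,0],0],[[0,0.93,0],[0,0,0],0],[[0,0.93,0],[0,0,0],0]]'
python3 -m creep '[[[0,0,-0.2],[0,0,0],0],[[0,0,-0.4],[0,0,0],0],[[0,0,-0.6],[0,0,0],0],[[0,0,-0.75],[0,0,0],0],[[0,0,-0.75],[0,0,0],0]]'
python3 - <<'E'
from r import *
need(0.8,1)
i=arm.capture("top");h=cv2.cvtColor(i,cv2.COLOR_BGR2HSV)
print(proj("top",[(.5605,.253,.045),(.5605,.173,.045),(.66,.213,.028)]).round(1))
E
```

```text
clock: 13.97
ee_pos: [0.4459, 0.217, 0.2079]
tcp_rot: [1.0, 0.009, 0.01, -0.001]
contact_force: [-0.1, -0.8, -1.6]
gripper_width: 0.171
finger_force: 89.3
clock: 14.38
ee_pos: [0.4437, 0.2126, 0.0912]
tcp_rot: [1.0, 0.007, 0.006, 0.001]
contact_force: [-0.8, -0.3, -1.8]
gripper_width: 0.173
finger_force: 89.2
turn units [ 0.001 -0.003  0.   ] pos [0.4437 0.2126 0.0912] q [-1.18  0.26  0.76  1.95 -0.21  1.   -1.88]
[[164.4 228.3]
 [203.  229.2]
 [188.6 183.4]]
```

```bash
python3 -m creep '[[[0,0,-0.08],[0,0,0],0],[[0,0,-0.14],[0,0,0],0],[[0,0,-0.18],[0,0,0],0],[[0,0,-0.18],[0,0,0],0]]'
python3 -m creep '[[[0,0,-0.03],[0,0,0],0],[[0,0,-0.05],[0,0,0],0],[[0,0,-0.07],[0,0,0],0],[[0,0,-0.07],[0,0,0],0]]'
python3 -c "
from r import *
need(0.8,1)"
```

```text
clock: 14.77
ee_pos: [0.4455, 0.2148, 0.0671]
tcp_rot: [1.0, 0.007, 0.008, -0.001]
contact_force: [0.1, -0.8, -1.9]
gripper_width: 0.175
finger_force: 89.4
clock: 15.1
ee_pos: [0.4451, 0.2149, 0.056]
tcp_rot: [1.0, 0.007, 0.008, -0.001]
contact_force: [-0.1, 0.9, -2.4]
gripper_width: 0.177
finger_force: 89.4
turn units [-0.001 -0.001 -0.001] pos [0.4451 0.2149 0.056 ] q [-1.15  0.32  0.74  1.98 -0.26  0.92 -1.84]
```

```bash
python3 -m creep '[[[0,0,-0.01],[0,0,0],0],[[0,0,-0.02],[0,0,0],0],[[0,0,-0.025],[0,0,0],0],[[0,0,-0.025],[0,0,0],0]]'
```

```text
clock: 15.43
ee_pos: [0.4454, 0.215, 0.0527]
tcp_rot: [1.0, 0.007, 0.008, -0.001]
contact_force: [-0.8, 0.2, 1.0]
gripper_width: 0.18
finger_force: 89.7
```

```bash
python3 -m creep '[[[0,0,0],[0,0,0],0.2],[[0,0,0],[0,0,0],0.35],[[0,0,0],[0,0,0],0.5],[[0,0,0],[0,0,0],0.8],[[0,0,0],[0,0,0],0.8],[[0,0,0],[0,0,0],0.8],[[0,0,0],[0,0,0],0.8],[[0,0,0],[0,0,0],0.8]]'
python3 -m creep '[[[0,0,0.15],[0,0,0],0.8],[[0,0,0.35],[0,0,0],0.8],[[0,0,0.6],[0,0,0],0.8],[[0,0,0.85],[0,0,0],0.8],[[0,0,1],[0,0,0],0.8],[[0,0,1],[0,0,0],0.8]]'
python3 -m creep '[[[0,-0.25,0.2],[0,0,0],0.8],[[0,-0.5,0.4],[0,0,0],0.8],[[0,-0.75,0.5],[0,0,0],0.8],[[0,-1,0.5],[0,0,0],0.8],[[0,-1,0.5],[0,0,0],0.8]]'
python3 -m creep '[[[0,-0.25,0],[0,0,0],0.8],[[0,-0.5,0],[0,0,0],0.8],[[0,-0.6,0],[0,0,0],0.8],[[0,-0.6,0],[0,0,0],0.8]]'
python3 - <<'E'
from r import *
i=arm.capture("top");j=arm.capture("scene");cv2.imwrite("pics/t3.png",i);cv2.imwrite("pics/s3.png",j)
h=cv2.cvtColor(i,cv2.COLOR_BGR2HSV);d=(h[...,2]<75).astype(np.uint8);d[:,:140]=0;d[:,470:]=0;d[:178]=0;d[315:]=0
n,l,s,ce=cv2.connectedComponentsWithStats(d)
for k in range(1,n):
    if s[k,4]>15: print(s[k],ce[k].round(1))
print("expected handle top/base px", proj("top",[(.5195-.091,.215,.097),(.5195-.048,.215,.024),(.562,.215,.005)]).round(1), proj("scene",[(.5195-.091,.215,.097),(.5195-.048,.215,.03)]).round(1))
print((h[178:305:2,152:216,2]//26).tolist().__str__().replace(', ','').replace(']','\n'))
g=cv2.cvtColor(j,cv2.COLOR_BGR2HSV)[...,2];d=(g<50).astype(np.uint8)[160:230,360:410];ys,xs=np.nonzero(d);print([(y+160,int(xs[ys==y].min())+360,int(xs[ys==y].max())+360) for y in np.unique(ys)][::4])
E
```

```text
clock: 16.1
ee_pos: [0.4454, 0.2149, 0.0527]
tcp_rot: [1.0, 0.007, 0.008, -0.001]
contact_force: [0.6, 0.8, -0.0]
gripper_width: 0.801
finger_force: 0.0
clock: 16.6
ee_pos: [0.448, 0.216, 0.2078]
tcp_rot: [1.0, 0.007, 0.012, -0.004]
contact_force: [1.3, 0.2, -0.1]
gripper_width: 0.801
finger_force: 0.0
clock: 17.02
ee_pos: [0.4464, 0.0574, 0.2789]
tcp_rot: [1.0, 0.003, 0.009, -0.002]
contact_force: [1.0, -0.4, -0.1]
gripper_width: 0.802
finger_force: 0.0
clock: 17.35
ee_pos: [0.445, -0.0295, 0.2772]
tcp_rot: [1.0, 0.004, 0.008, -0.001]
contact_force: [0.0, 0.2, 0.8]
gripper_width: 0.799
finger_force: 0.0
[460 206  10  45 283] [466.  223.9]
[315 210   7   8  44] [318.1 213.5]
[431 212  13  14  96] [436.  219.5]
[372 223  14  13 142] [378.2 228.9]
[317 234   8   7  44] [320.3 236.7]
[338 246   7   7  44] [341.2 248.8]
[168 274  15  24 168] [174.2 287.4]
expected handle top/base px [[171.2 295.4]
 [182.4 272.5]
 [187.4 230.1]] [[387.1 177.6]
 [381.7 208.5]]
[[6666665566666566666666666666666666666666666666666655666555556655
[555666665555666666666666666666666666666665556666565556555555655
[... 3585 characters left out ...]
2222222246898888888888888888888888865444444445
[5555788654555543222222222358888888888888888888888888754444444455
[5555687644444443222222222355655555566666666666556678754444444455
[5556788777777764222222234666666666666666666666666678754444445555
[5556788888888875333333346888888888888888888888888888655555555555
[5555556556555555555555555555555556666666666666666666655555555555
[5555656656555556666655555555555555555555555555555555555555555555
[5566666666555555665555555555555555555555555555555555555555555555


[(np.int64(179), 385, 387), (np.int64(183), 384, 387), (np.int64(187), 383, 386), (np.int64(191), 383, 386), (np.int64(195), 382, 385), (np.int64(199), 381, 384), (np.int64(203), 380, 384)]
```

```bash
python3 -m creep '[[[0,0.25,0],[0,0,0],0.8],[[0,0.5,0],[0,0,0],0.8],[[0,0.6,0],[0,0,0],0.8],[[0,0.6,0],[0,0,0],0.8]]' | head -2
python3 - <<'E'
from r import *
i=arm.capture("top")
h=cv2.cvtColor(i,cv2.COLOR_BGR2HSV);d=(h[...,2]<75).astype(np.uint8);d[:,:285]=0;d[:,470:]=0;d[:178]=0;d[315:]=0
n,l,s,ce=cv2.connectedComponentsWithStats(d)
for k in range(1,n):
    if s[k,4]>15: print(s[k],ce[k].round(1))
E
```

```text
clock: 17.78
ee_pos: [0.4444, 0.0711, 0.2767]
[315 210   7   8  43] [318.1 213.6]
[431 212  13  14  96] [435.7 219.5]
[371 223  15  13 162] [378.  229.1]
[318 234   6   6  36] [320.5 236.5]
[337 245   9   8  61] [341.3 248.6]
[325 254   9   9  65] [329.2 258. ]
```

All four batteries are in the left pocket and at rest, the scoop is flat in the tray, and the arm is clear.

```bash
python3 -c "
from workcell import arm
print(arm.finish_job())"
```

```text
the job is handed in; nothing more can be done
None
```

I scooped all three batteries out of the tray and tipped them into the left front pocket with the sample. The scoop is back flat in the tray with nothing else shifted that I could see, and the job is handed in at about 18 s; no verdict was returned.

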